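Index the board-repair turntable by one hole

TASK

The board under repair is clamped on the indexing turntable: bring it round to its next working position. With the fingertips press down the red plunger at the end of the table's arm to free the table, push the arm round anticlockwise (seen from above) and let the plunger spring fully up into the very next hole, so that the table is locked again. Only press and push, gently, gripping nothing: do not run past that hole, lift or shove the turntable along the bench, or disturb the things lying round it.

Things in the scene. Friction and masses are not known exactly. Their poses are not given: they have to be found in the camera images.
- turntable: loose indexing turntable on rubber feet, about 4 kg: blue round base, 168 mm across, 30 mm high; origin at its centre on the bench, z up. On it turns an steel disc 184 mm across, top 52 mm above the bench, with a green circuit board in four black corner clips (board and parts reach up to 86 mm). At table angle 0 the disc's arm points along the base's own -x and ends 157 mm from the centre
- plunger_top (a point): centre of the flat top of the red round plunger head, 34 mm across, 130 mm from the table's axis, 78 mm above the bench when up; it moves with arm and plunger. Its axes turn with the arm and are the base's at table angle 0
- guard (a point): point on the arm midway between the two dark upright guard cheeks that stand either side of the plunger along the swing, 136 mm from the axis, level with their tops, 99 mm above the bench. 52 mm clear between them; each 6 mm thick, 34 mm long radially. Open above, towards the axis and away from it: a fingertip between them can press the head and push a cheek sideways. Turns with the arm
- next_hole (a point): centre of the hole to go to, on the top face of the fixed steel index plate (a ring sector below the arm, top 38 mm above the bench, outer radius 151 mm). Its four holes lie 130 mm from the axis, 30 degrees apart, joined by a narrow slot: one clockwise of the start hole, the start hole, this one and one more anticlockwise
- table_axis (a point): point on the table's vertical axis of rotation, 52 mm above the bench
- table (a joint): angle of the disc and arm, rad; grows anticlockwise seen from above; 0 in the start hole, 0.524 in the next hole anticlockwise, 1.047 in the one after, -0.524 in the hole clockwise. Locked to about +-0.015 rad while the plunger is up. Turning it needs about 2 N at the plunger
- plunger (a joint): how far the plunger is pressed down, m: 0 fully up (locked in a hole), 0.014 at the stop. The spring takes 4 N to start and 7.5 N at the stop. From about 0.009 the locking pin is below the index plate and the table can turn; let go between two holes, the plunger stays down at about 0.008, its pin sliding under the plate, and springs up by itself at the next hole
- flux_bottle_a: bystander: small dropper bottle with a purple cap, 34x35x94 mm, origin under its centre; leave alone
- driver_blue: bystander: small screwdriver with a blue handle lying flat, 15x142x15 mm, origin under its centre; leave alone
- flux_pen: bystander: white pen with a green cap lying flat, 11x127x11 mm, origin under its centre; leave alone
- relay: bystander: black relay block with a yellow band, 26x46x16 mm, origin under its centre; leave alone
- reel_b: bystander: flat whitish plastic component reel, 110x110x12 mm, origin under its centre; leave alone

How it is judged (in metres and radians):
On the way, in this order (a step that is already met when the one before it is completed fails the run):
1. the plunger is pressed down far enough to free the table (value of joint plunger above 0.0078 m and value of joint table below 0.08 rad and contact force between the fingers and turntable above 1 N), for 0.05 s.
2. the table is swung anticlockwise with the pin under the plate between the holes (value of joint plunger above 0.005 m and value of joint table between 0.12 and 0.42 rad), for 0.05 s.
3. the plunger has sprung up into the next hole (value of joint plunger below 0.002 m and value of joint table between 0.494 and 0.554 rad), for 0.2 s.
At the end, for the whole second after the job is handed in: The table stands in the next hole anticlockwise (0.524 rad, within 0.03) with the plunger up to within 2 mm, the turntable is flat on the bench within 20 mm of where it stood, and the bystanders are within 20 mm of theirs (all of step 3 and distance of each of turntable, flux_bottle_a, driver_blue, flux_pen, relay, reel_b from where it was at the start of the episode below 0.02 m and angle between turntable's own z axis and vertical below 0.03 rad and linear speed of turntable below 0.01 m/s); the robot touches nothing.
It fails at once if the table is run past the next hole (value of joint table above 0.64 rad).
It fails at once if the table is turned the wrong way (value of joint table below -0.1 rad).
It fails at once if the turntable or its plunger is gripped, or pushed hard (over 35 N in all) (contact force between the fingers and turntable above 35 N).
It fails at once if the turntable is lifted, tipped or shoved along the bench (height (world z) of turntable above 0.008 m or angle between turntable's own z axis and vertical above 0.06 rad or distance of turntable from where it was at the start of the episode above 0.025 m).
It fails at once if a bystander is knocked, lifted or carried off (distance of any of flux_bottle_a, driver_blue, flux_pen, relay, reel_b from where it was at the start of the episode above 0.03 m).
It also fails if it takes over 45 s, if anything falls off the work surface, if the arm or the gripper's body presses on something with over 40 N, if the wrist force passes 120 N, or if a joint passes its speed limit or range.

ROBOT

A 6-joint arm with a two-finger parallel gripper is mounted at the origin on a cart in front of the work surface, level with it; the furniture and walls round the work are solid. World frame = base frame: x ahead of the robot, y to its left, z up, the work surface at z = 0. Lengths are in mm, angles in rad, forces in N, time in s.
With the tool pointing down it reaches from about 350 to 975 mm from the base axis. Payload 7.1 kg.
Tool frame: the origin (TCP) lies midway between the tips of the shut fingers; the grasp point (between the pads) lies env.hold_point_z behind it (env.hold_point_z is the distance from the TCP to the grasp point, in mm); z points along the fingers, y is the line along which they close (so a half turn about z gives the same grasp; the last joint's range is limited). The gripper opens to 88 mm and grips with 3 to 60 N. Pads are 20 mm wide; open, the fingers measure 115 mm over their backs; the gripper's body (75 mm by 178 mm) begins 61 mm behind the grasp point.
Start: joints at [-1.279, 0.423, 1.63, -0, 1.089, -0.019], TCP at [191.155, -595.033, 222.675] pointing down, gripper open.
Joint ranges: [-3, 3], [-0.9, 2.11], [0.09, 2.58], [-1.31, 4.45], [0.11, 2.69], [-2.54, 2.54]. Speed limits (rad/s): [2.39, 2.39, 3.01, 3.14, 3.14, 3.14].

INTERFACE

Orientations are given as a unit quaternion [x, y, z, w].
In Python, from station import env gives the robot as it stands. Calls block until the motion is done:
- env.reach(position, orientation): joint-space move of the TCP to a pose.
- env.move_l(position, rot=None, rate=150, f_stop=None): straight line of the TCP; rot=None keeps the orientation; rate is the mean speed in mm/s. With f_stop (N) it stops when the force on the tool has changed by that much, and returns True; else False.
- env.move_joints(angles): joint-space move.
- env.set_gripper(opening): finger opening in mm; the grip force is fixed at half the most; returns when the fingers have stopped.
- env.hold(seconds).
- env.ik(position, orientation): joint angles nearest the present ones, or None.
- env.read_state(): the state.
- env.camera(name): name is "side" or "top"; returns the picture (384x512x3 uint8, blue, green, red); there is no depth.
- env.camera_params(name): a dict with "fx", "fy", "cx", "cy" (pixels), "pose" (4x4, takes a point from camera to world coordinates). Camera axes: x right, y up, looking along -z (the intrinsics and any distortion apply to the point x, -y, -z); pixel columns grow to the right and rows downward; lengths in mm; the calibration is good to about 2 mm. A picture is of the moment at which its call begins. camera_params takes no time and is no camera call.
A pose or a line that the arm cannot do raises env.IKError and nothing moves.
- env.sign_off(): hands the job in; it is judged then, once.
Trained networks look in the newest picture that a camera, given by its name, has taken for a name from the list of things; names that differ only in an ending like _2 or _b are one class to them, and where a whole thing is asked for, a point or a joint stands for the part that bears it (a point fixed in the world has none). Each returns a list of dicts, best first, with "confidence" (0 to 1); they miss things now and then, are a little off and sometimes report something else, mostly with a low value. They report only what shows in the picture. A call takes as long as a camera call.
- env.boxes_of(camera, thing): "xy" ([column, row] in pixels, amid what is visible of it).
- env.trace(camera, thing): "mask" (384x512 bool, what is visible of it) and "xy" ([column, row] in pixels, amid what is visible of it).
- env.pinpoint(camera, thing): "xy" ([column, row] in pixels: a listed point, or the origin of a listed thing).
The state is a dict: "time_s": time; "qpos": joint angles; "dq": joint speeds; "tau": joint torques, N m; "tool_pos": TCP position; "orientation": TCP orientation; "force": force on the tool from outside, world axes, zero at the start; "wrist_torque": the same for the moment, N m; "width": finger opening in mm; "grip_force": force on a finger pad.
Only numpy, scipy, OpenCV 4.12 (cv2) and the standard library are available. Lean on these libraries where they do the work, as an engineer would, in place of code of your own. Each camera call takes 0.05 s, during which the arm holds its last target. There are 200 camera calls.

## Working session

There is one attempt and no reset: what is moved stays moved. The work goes in short steps, each a Python script; the robot and the scene stay as the last script left them, time stands still between calls to the robot, and variables do not carry over. Pictures are saved under pics/ and viewed, at most 10 in all, crops included, and the job is handed in when it is done.

```bash
mkdir -p pics; python3 - <<'E'
from station import env
import cv2
for c in ("top","side"):
    cv2.imwrite(f"pics/{c}0.png",env.camera(c)); p=env.camera_params(c); print(c,p)
    for n in ("plunger_top","guard","next_hole","table_axis","turntable"):
        print(n,[(d["xy"],round(d["confidence"],2)) for d in env.pinpoint(c,n)][:3])
s=env.read_state();print(s["time_s"],s["orientation"],s["force"],env.hold_point_z)
E
```

```text
top {'fx': 440.43372791048, 'fy': 440.43372791048, 'cx': 257.4100664093045, 'cy': 196.52527299447416, 'pose': array([[-1.26848412e-02,  9.94351528e-01, -1.05376152e-01,
         3.58858990e+02],
       [-9.99901132e-01, -1.19744458e-02,  7.37148421e-03,
         5.73229400e+01],
       [ 6.06802557e-03,  1.05459240e-01,  9.94405113e-01,
         1.23374799e+03],
       [ 0.00000000e+00,  0.00000000e+00,  0.00000000e+00,
         1.00000000e+00]])}
plunger_top [([220.3, 197.1], 0.61)]
guard [([222.5, 200.7], 0.64), ([136.1, 204.9], 0.44)]
next_hole [([250.1, 201.1], 0.74)]
table_axis [([245.4, 155.7], 0.61)]
turntable [([242.1, 161.0], 0.6)]
side {'fx': 397.92783399568134, 'fy': 397.92783399568134, 'cx': 257.65166175905665, 'cy': 193.25240511557251, 'pose': array([[ 9.99654447e-01, -1.99532812e-02, -1.71129241e-02,
         4.93624326e+02],
       [-7.19755364e-03,  4.18365016e-01, -9.08250466e-01,
        -9.23823980e+02],
       [ 2.52820257e-02,  9.08059789e-01,  4.18076834e-01,
         5.52884267e+02],
       [ 0.00000000e+00,  0.00000000e+00,  0.00000000e+00,
         1.00000000e+00]])}
plunger_top [([247.6, 187.0], 0.54)]
guard [([245.5, 180.6], 0.98)]
next_hole [([245.0, 213.6], 0.57)]
table_axis [([288.7, 202.1], 0.64)]
turntable [([285.9, 219.7], 0.93)]
0.6 [ 9.87947207e-01  1.54791199e-01 -6.78192530e-06 -4.99643494e-07] [-0.47015987  0.43054385 -0.23275208] 18.700000000000003
```

View pics/top0.png

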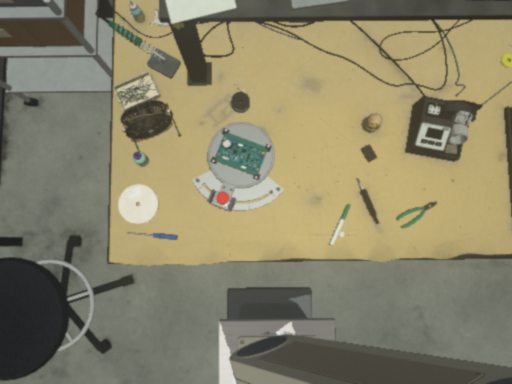

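View pics/side0.png

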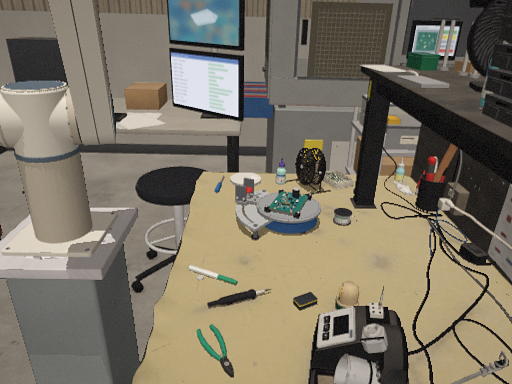

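```bash
cat > h.py <<'E'
from station import env
import numpy as np, cv2
from scipy.optimize import least_squares
from scipy.spatial.transform import Rotation as R
def proj(c,P):
    p=env.camera_params(c); T=p["pose"]; q=T[:3,:3].T@(np.asarray(P,float)-T[:3,3])
    return np.array([p["cx"]+p["fx"]*q[0]/-q[2], p["cy"]-p["fy"]*q[1]/-q[2]])
def at_z(c,px,z):
    p=env.camera_params(c); T=p["pose"]
    d=T[:3,:3]@np.array([(px[0]-p["cx"])/p["fx"],-(px[1]-p["cy"])/p["fy"],-1]); o=T[:3,3]
    return o+d*(z-o[2])/d[2]
E
python3 - <<'E'
from h import *
D={"plunger_top":78,"guard":99,"next_hole":38,"table_axis":52,"turntable":0}
px={"top":[(220.3,197.1),(222.5,200.7),(250.1,201.1),(245.4,155.7),(242.1,161)],"side":[(247.6,187),(245.5,180.6),(245,213.6),(288.7,202.1),(285.9,219.7)]}
for c in px:
    for (n,z),q in zip(D.items(),px[c]): print(c,n,at_z(c,q,z).round(1))
E
```

```text
top plunger_top [481.  146.6  78. ]
top guard [469.3 139.4  99. ]
top next_hole [473.3  68.6  38. ]
top table_axis [596.3  79.9  52. ]
top turntable [591.6  90.4   0. ]
side plunger_top [483.7 150.5  78. ]
side guard [477.3 149.   99. ]
side next_hole [478.5  57.8  38. ]
side table_axis [603.3 107.6  52. ]
side turntable [597.3  96.9   0. ]
```

Top view: disc centre at about (241,155), red head at (223,198), arm pointing down-left, and the index plate running to the right. Side view: the red head shows between the dark cheeks at about (248,188). Next I'll refine this with a joint fit.

```bash
cat >> h.py <<'E'
def redblob(c,img,cen,r=25):
    h=cv2.cvtColor(img,cv2.COLOR_BGR2HSV); m=(((h[...,0]<8)|(h[...,0]>172))&(h[...,1]>140)&(h[...,2]>80)).astype(np.uint8)
    k=np.zeros_like(m); cv2.circle(k,tuple(int(v) for v in cen),r,1,-1); m&=k
    ys,xs=np.nonzero(m); return np.array([xs.mean(),ys.mean()]),len(xs),(xs.min(),xs.max(),ys.min(),ys.max())
E
python3 - <<'E'
from h import *
obs=[]
for c in ("top","side"):
    im=env.camera(c); b=redblob(c,im,(223,198) if c=="top" else (248,188)); print(c,b, at_z(c,b[0],77).round(1))
    obs.append((c,"p",b[0],3 if c=="top" else 1))
    for n,k in (("plunger_top","p"),("guard","g"),("next_hole","h"),("table_axis","a")):
        for _ in range(3):
            env.camera(c); d=env.pinpoint(c,n)
            if d and d[0]["confidence"]>.4: obs.append((c,k,np.array(d[0]["xy"]),.35))
    x0,y0=(200,110) if c=="top" else (215,160)
    cv2.imwrite(f"pics/{c}_z.png",cv2.resize(im[y0:y0+110,x0-10:x0+110],None,fx=5,fy=5,interpolation=cv2.INTER_CUBIC))
def pts(v):
    c=np.array([v[0],v[1]]);u=lambda a:np.array([np.cos(a),np.sin(a)])
    f=v[2]
    return {"p":[*(c+130*u(f)),77],"g":[*(c+136*u(f)),99],"h":[*(c+130*u(f+np.pi/6)),38],"a":[*c,52]}
def res(v):
    P=pts(v); return np.concatenate([w*(proj(c,P[k])-q) for c,k,q,w in obs])
s=least_squares(res,[598,95,2.7],loss="soft_l1",x_scale=[10,10,.1]); print(s.x,s.cost)
P=pts(s.x)
for k in P: print(k,np.round(P[k],1))
for c,k,q,w in obs: print(c,k,(proj(c,P[k])-q).round(1),end="; ")
E
```

```text
top (array([222.37, 197.59]), 100, (np.int64(217), np.int64(228), np.int64(192), np.int64(203))) [479.7 141.3  77. ]
side (array([248.51428571, 189.42857143]), 35, (np.int64(246), np.int64(252), np.int64(187), np.int64(192))) [486.6 135.4  77. ]
[600.10723152  91.31758839   2.74975254] 6.185187093527512
p [480. 141.  77.]
g [474.4 143.3  99. ]
h [471.2  74.2  38. ]
a [600.1  91.3  52. ]
top p [ 0.1 -0.1]; top p [-2.7  0.1]; top p [0.4 1.4]; top p [ 0.6 -0.6]; top g [-1.  -1.7]; top g [-2.3  0.7]; top g [1.2 1.2]; top h [-0.4  1.1]; top h [-2.2 -0.9]; top h [-0.9 -1.2]; top a [-0.2 -0.5]; top a [ 0.8 -1.9]; top a [-1.4 -1.8]; side p [-2.2 -0.8]; side p [ 0.7 -2.7]; side g [-1.  -0.7]; side g [-0.2  1.8]; side g [-0.   2.9]; side h [ 0.7 -0.7]; side h [-0.1 -1.1]; side h [-1.5 -2. ]; side a [-0.4  1.3]; side a [-0.4  1.7]; side a [-1.4  0.8];
```

View pics/top_z.png

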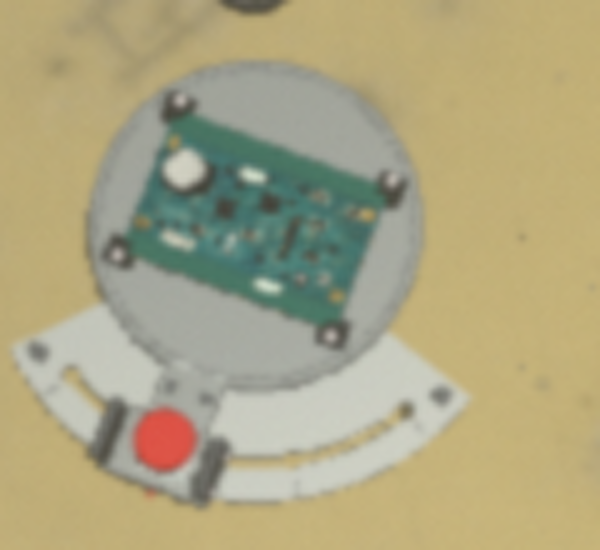

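View pics/side_z.png

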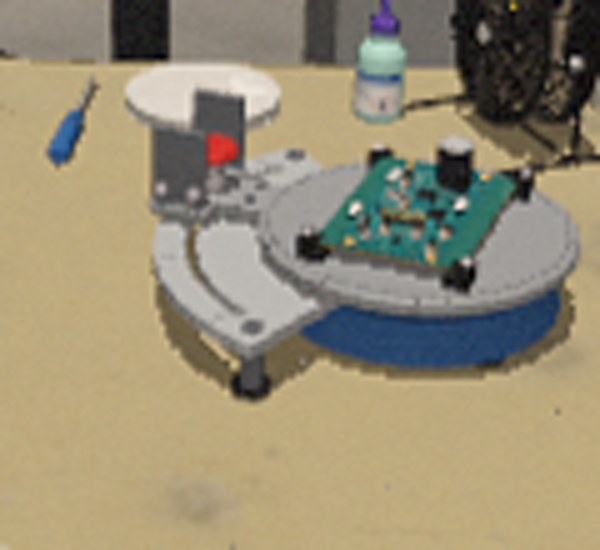

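```bash
cat >> h.py <<'E'
C=np.array([600.1,91.3]); PHI=2.75
def pose(a,z,off=0.,r=130.):
    """tip at table angle a, tangential offset off (mm, anticlockwise +), tool x tangential"""
    f=PHI+a; u=np.array([np.cos(f),np.sin(f),0]); t=np.array([-np.sin(f),np.cos(f),0])
    x=t*SG; Z=np.array([0,0,-1.]); M=np.column_stack([x,np.cross(Z,x),Z])
    return np.array([*C,z])+r*u+off*t, R.from_matrix(M).as_quat()
SG=1
E
python3 - <<'E'
import h; from h import *
for s in (1,-1):
    h.SG=s; print(s,[None if (q:=env.ik(*pose(a,z))) is None else np.round(q,2) for a in (0,.6) for z in(66,)])
h.SG=1
q=[env.ik(*pose(0.3,66)) for h.SG in (1,-1)]
h.SG=min((1,-1),key=lambda s:(lambda k:9 if k is None else abs(k[5]))((setattr(h,'SG',s),env.ik(*pose(.3,66)))[1])); print("SG",h.SG)
open("h.py","a").write(f"SG={h.SG}\n")
env.set_gripper(0)
env.reach(*pose(0,200)); env.move_l(pose(0,125)[0])
s=env.read_state(); print(s["time_s"],s["tool_pos"],s["width"],s["force"])
out=[]
for c in("top","side"):
    im=env.camera(c); x=proj(c,s["tool_pos"]); print(c,x); x0,y0=(190,120) if c=="top" else (195,140)
    im=cv2.resize(im[y0:y0+90,x0:x0+100],None,fx=4,fy=4,interpolation=cv2.INTER_CUBIC); cv2.circle(im,tuple(int(v) for v in (x-[x0,y0])*4),3,(255,0,255),-1)
    for z,col in((78,(0,255,255)),):
        y=(proj(c,pose(0,z)[0])-[x0,y0])*4; cv2.circle(im,tuple(int(v) for v in y),3,col,-1)
    out.append(im)
cv2.imwrite("pics/c1.png",np.hstack(out))
E
```

```text
1 [array([ 0.26,  0.49,  1.99, -0.  ,  0.65, -2.49]), None]
-1 [array([ 0.26,  0.49,  1.99, -0.  ,  0.65,  0.65]), array([ 0.11,  0.47,  2.04, -0.  ,  0.63, -0.1 ])]
SG -1
7.875 [480.33856564 140.83783887 125.31448761] 0.449683045119119 [ 0.84377397 -0.02818203  1.33332035]
top [221.13982551 195.37962439]
side [246.6209482  173.30461261]
```

View pics/c1.png

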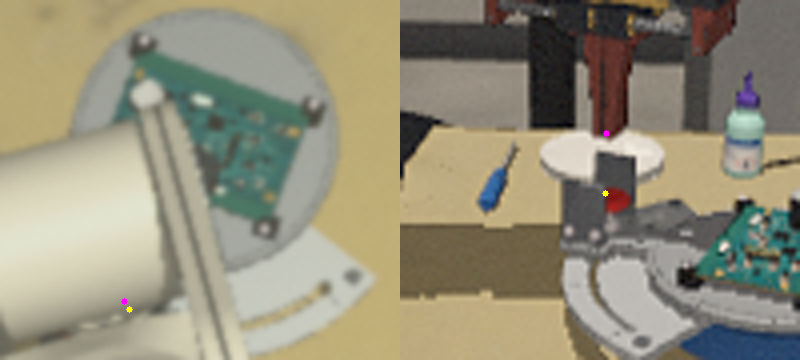

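The side view shows the tip at (607,137) directly above the head, whose centre is at about (605,195). Pressing now.

```bash
python3 - <<'E'
from h import *
def rep(t): 
    s=env.read_state(); print(t,round(s["time_s"],2),s["tool_pos"].round(1),(np.array(s["force"])-f0).round(1))
    return s
f0=np.array(env.read_state()["force"])
o=5
env.move_l(pose(0,84,o)[0],rate=80,f_stop=8); rep("pre")
env.move_l(pose(0,76,o)[0],rate=20,f_stop=12); rep("a")
hit=env.move_l(pose(0,66,o)[0],rate=20,f_stop=12); rep(f"b{hit}")
env.hold(.2); rep("c")
E
```

```text
pre 8.64 [478.2 136.3  84.1] [-0.5 -0.5 -0. ]
a 9.19 [478.4 136.4  76.2] [0.3 0.8 4. ]
bFalse 9.84 [478.4 136.4  66. ] [-0.7  1.5  6.9]
c 10.04 [478.4 136.4  66. ] [-0.2 -0.6  6.5]
```

```bash
cat > sw.py <<'E'
from h import *
f0=np.array([0.8,0,1.3])
def rep(t):
    s=env.read_state(); F=np.array(s["force"])-f0
    d=s["tool_pos"][:2]-C; print(t,round(s["time_s"],2),"ang",round(np.arctan2(d[1],d[0])%(2*np.pi)-PHI,3),"z",s["tool_pos"][2].round(1),F.round(1))
E
python3 - <<'E'
from sw import *
for a in np.arange(.04,.261,.04):
    p,q=pose(a,66,10); h=env.move_l(p,q,rate=25,f_stop=14); rep(f"{a:.2f} {h}")
    if h: break
E
```

```text
0.04 False 10.6 ang 0.116 z 66.1 [ 0.4 -0.1  5.6]
0.08 False 10.96 ang 0.156 z 66.1 [-0.2 -1.2  4.7]
0.12 False 11.32 ang 0.196 z 66.1 [ 0.4 -0.9  4.6]
0.16 False 11.68 ang 0.236 z 66.2 [ 1.  -0.8  4.9]
0.20 False 12.03 ang 0.276 z 66.2 [ 1.5 -0.8  5.4]
0.24 False 12.39 ang 0.317 z 66.2 [ 0.6 -0.   4.6]
```

```bash
python3 - <<'E'
from sw import *
im=env.camera("side"); x0,y0=195,140
print(at_z("side",redblob("side",im,(255,198))[0],66))
cv2.imwrite("pics/c2.png",cv2.resize(im[y0:y0+90,x0:x0+110],None,fx=6,fy=6,interpolation=cv2.INTER_CUBIC))
for n in("plunger_top","guard"): print(n,[(d["xy"],d["confidence"]) for d in env.pinpoint("side",n)][:2])
for n,z,r in(("head",66,130),("guard",99,136)):
    print(n,[(a,proj("side",pose(a,z,0,r)[0]).round(1)) for a in(0,.1,.2,.3)])
E
```

```text
[471.49200312 180.17256465  66.        ]
plunger_top []
guard [([240.6, 182.7], 0.7)]
head [(0, array([246.2, 192. ])), (0.1, array([244.6, 193.7])), (0.2, array([243.5, 195.6])), (0.3, array([242.7, 197.5]))]
guard [(0, array([244.5, 181.4])), (0.1, array([242.8, 183.1])), (0.2, array([241.5, 184.9])), (0.3, array([240.7, 186.8]))]
```

View pics/c2.png

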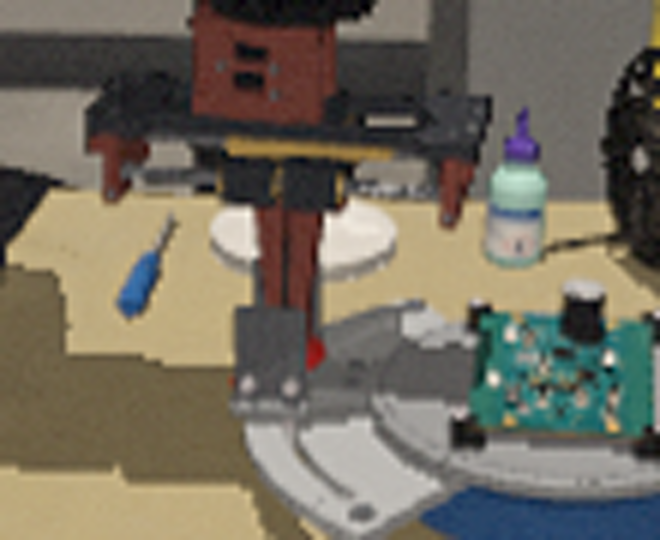

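The arm has followed the finger to about 0.28 rad, with the near cheek's top at (240,191) in full-image pixels. Now I'll lift off the head and push only on the cheek.

```bash
python3 - <<'E'
from sw import *
s=env.read_state(); p=s["tool_pos"].copy(); p[2]=84
env.move_l(p,rate=60); env.hold(.1); f0[:]=env.read_state()["force"]; rep("up")
for a in np.arange(.26,.56,.025):
    p,q=pose(a,84,14); h=env.move_l(p,q,rate=14,f_stop=7); rep(f"{a:.3f} {h}")
    F=np.array(env.read_state()["force"])-f0
    if h or np.hypot(*F[:2])>6: break
E
```

```text
up 13.09 ang 0.317 z 83.8 [0. 0. 0.]
0.260 False 13.72 ang 0.368 z 84.0 [ 1.1 -0.3  0.5]
0.285 False 14.11 ang 0.392 z 84.0 [2.5 0.7 0.9]
0.310 False 14.49 ang 0.418 z 84.0 [1.9 1.6 1.2]
0.335 False 14.88 ang 0.444 z 84.0 [2.  1.  0.1]
0.360 False 15.26 ang 0.468 z 84.0 [3.7 2.2 0.7]
0.385 False 15.64 ang 0.493 z 84.0 [2.1 1.4 0.7]
0.410 False 16.02 ang 0.518 z 84.0 [ 2.2  1.8 -0.1]
0.435 False 16.41 ang 0.543 z 84.0 [ 2.8  1.1 -0.1]
0.460 False 16.79 ang 0.568 z 84.0 [2.8 1.1 1. ]
0.485 False 17.18 ang 0.594 z 83.8 [ 1.8 -1.1  1. ]
0.510 False 17.56 ang 0.619 z 84.0 [2.4 1.1 0.6]
0.535 False 17.94 ang 0.643 z 84.0 [2.1 0.5 0.7]
0.560 True 18.15 ang 0.647 z 83.9 [0.6 3.2 3.3]
```

```bash
python3 - <<'E'
from sw import *
f0[:]=[0.8,0,1.3]
env.hold(.2); rep("held")
s=env.read_state(); d=s["tool_pos"][:2]-C; a=np.arctan2(d[1],d[0])%(2*np.pi)-PHI; r=np.hypot(*d)
h=env.move_l(pose(a+.015,84,0,r)[0],rate=8,f_stop=8); rep(f"nudge {h}")
env.move_l(pose(a-.12,84,0,r)[0],rate=40); rep("back")
env.move_l(pose(a-.12,170,0,r)[0],rate=120); rep("up")
env.move_l(pose(a-.5,230,0,r)[0]+[-60,150,0],rate=200)
out=[]
for c in("top","side"):
    im=env.camera(c); x0,y0=(190,110) if c=="top" else (205,140)
    out.append(cv2.resize(im[y0:y0+110,x0:x0+100],None,fx=4,fy=4,interpolation=cv2.INTER_CUBIC))
    for n in("plunger_top","guard"): print(c,n,[(d["xy"],d["confidence"]) for d in env.pinpoint(c,n)][:2])
    print({z:proj(c,pose(.524,z)[0]).round(1) for z in(70,78)},proj(c,pose(.524,99,0,136)[0]).round(1))
cv2.imwrite("pics/c3.png",np.hstack(out)); rep("end")
E
```

```text
held 18.35 ang 0.647 z 83.8 [-0.4  3.1  0.5]
nudge True 18.59 ang 0.647 z 83.8 [-1.6  4.3  2. ]
back 19.14 ang 0.525 z 83.9 [ 0.5  0.3 -1.9]
up 20.01 ang 0.527 z 169.5 [-0.7  0.1 -0.6]
top plunger_top [([244.7, 200.5], 0.6)]
top guard [([251.5, 203.4], 0.95)]
{70: array([247.9, 200.7]), 78: array([247.8, 200.4])} [248.  201.9]
side plunger_top []
side guard [([239.9, 191.1], 0.94)]
{70: array([242.6, 200.6]), 78: array([242.7, 198. ])} [240.6 191.2]
end 21.54 ang -0.379 z 229.9 [-0.8  0.2 -1. ]
```

View pics/c3.png

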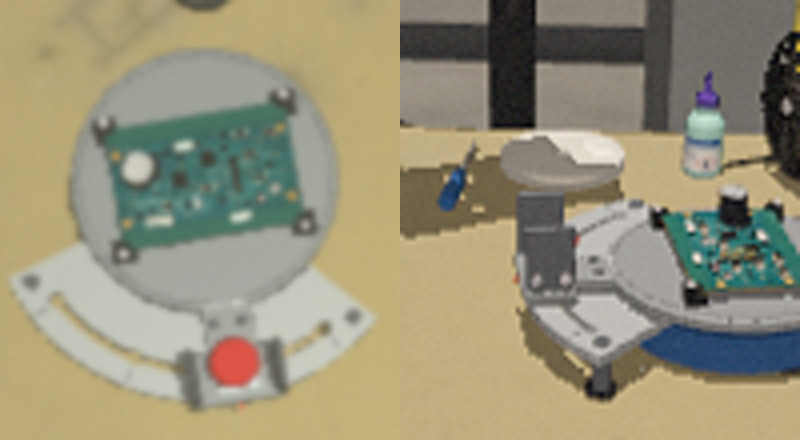

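The arm stands at 0.524: the head is at (248.5,200) against a predicted (248,200). The nudge met a firm stop, so the table is locked, and the tool is clear.

```bash
python3 -c "
from station import env
print(env.sign_off())"
```

```text
the job is handed in; nothing more can be done
None
```

The job is handed in: the table is in the next hole anticlockwise at about 0.524 rad, a nudge against the guard cheek met a firm stop (so the plunger is up and locked), the robot is clear, and sign-off returned no verdict.

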